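# Refit the cover of the dust-filter box

## Robot

A 6-joint arm with a two-finger parallel gripper is mounted at the origin on the work surface. World frame = base frame: x ahead of the robot, y to its left, z up, the work surface at z = 0. Lengths are in m, angles in rad, forces in N, time in s.
With the tool pointing down it reaches from about 0.425 to 0.925 m from the base axis. Payload 12.5 kg.
Tool frame: the origin (TCP) lies between the finger pads; the fingertips stand 22 mm ahead of it and the grasp point (between the pads) lies 3 mm ahead of it; z points along the fingers, y is the line along which they close (so a half turn about z gives the same grasp; the last joint's range is limited). The gripper opens to 85 mm and grips with 20 to 120 N. Pads are 22 mm wide; open, the fingers measure 114 mm over their backs; the gripper's body (76 mm by 85 mm) begins 54 mm behind the grasp point. The pads swing forward as they close: fully open they stand 13 mm farther back than shut.
Start: joints at [-0.106, 0.491, 1.559, -0, 1.092, -0.106], TCP at [0.625, 0, 0.253] pointing down, gripper open.
Joint ranges: [-3.1, 3.1], [-0.84, 2.19], [0.05, 2.79], [-1.13, 4.28], [0.06, 2.93], [-2.69, 2.69]. Speed limits (rad/s): [2.22, 2.22, 2.79, 3.14, 3.14, 3.14].

## Interface

Orientations are given as a 3x3 rotation matrix whose columns are the frame's x, y, z axes.
In Python, from plant import monitor, optics, ctrl gives the robot as it stands.
- The arm moves only by the tool carry_out, never from a script. Its argument "increments" is text: rows parted by semicolons, each of 7 numbers parted by spaces: the turn, a rotation vector about the world's x, y, z as a fraction of full scale, then the shift along the world's x, y, z as a fraction of full scale, then the opening, from -1 (shut) to 1 (fully open). A call has 1 to 5 rows; each row shifts and turns the commanded pose from where the row before left it; what a row does not reach is not made up. Full scale, the value 1, is 0.04 m for a shift and 5 degrees for a turn. A row lasts 1/8 s, in which the tool goes at most 62.5 mm and 10.7 degrees, less where a joint would pass 70% of its speed; a pose out of reach is approached as far as the arm can. A call with a number of a shift or a turn outside -1 to 1 is refused whole. A call with a gripper value outside its range is refused whole. The fingers move at their own pace and stop on an object; the grip force is fixed at half the most. Time passes only in rows, so rows that do not move let the fingers close. It gives the time, the measured TCP pose, the force, the opening and the grip force at its end, in the units of the state.
- monitor.sense(): the state, without advancing time (a new reading comes with each control period).
- optics.snapshot(name): name is "scene" or "side" or "wrist"; returns a dict with "image" (384x512x3 uint8, blue, green, red), "K" (3x3 intrinsics, pixels), "rvec" (rotation vector, rad) and "tvec" (3), from world to camera coordinates, as OpenCV has them; the wrist camera has in their place "tool_from_camera" (4x4, takes a point from camera to tool coordinates, whose origin is the TCP and whose axes are the flange's). Camera axes: x right, y down, z forward; pixel columns grow to the right and rows downward; lengths in m; the calibration is good to about 2 mm. A picture is of the moment at which its call begins: read the wrist's pose just before it. There is no depth.
- ctrl.finish_job(): hands the job in; it is judged then, once.
The state is a dict: "clock": time; "q": joint angles; "dq": joint speeds; "effort": joint torques, N m; "position": TCP position; "eef_rot": TCP orientation; "contact_force": force on the tool from outside, world axes, zero at the start; "torque": the same for the moment, N m; "gripper_width": finger opening in m; "grasp_force": force on a finger pad.
Only numpy, scipy, OpenCV 4.12 (cv2) and the standard library are available. Lean on these libraries where they do the work, as an engineer would, in place of code of your own. Each camera call takes 0.05 s, during which the arm holds its last target. There are 200 camera calls.

## Task

Put the large aluminium cover back on the polishing-dust filter box: hook its long lip under the box's ledge with the cover tilted, push it back against the spring, then swing it down so that it lies flat in the box, and let go so that the spring slides its short front edge under the front catch. Do it gently, without forcing the cover against the box, and leave everything else on the bench where it is.

Things in the scene. Friction and masses are not known exactly. Their poses are not given: they have to be found in the camera images.
- cover_handle (a point): The large loose aluminium cover (0.3 kg), flat on the bench. Point: centre of its black upright handle, a rib 12 mm thick (x), 60 wide (y), 36 tall, 26 mm above the flat underside. x runs from lip to front edge, z up. Plate 110 mm wide (y), 142 long: x -72 to -46 mm a lip 4 mm thick, -46 to +60 8 mm thick, +60 to +70 a front edge 4 mm thick, all with one flat underside.
- cover_lip (a point): The end of the cover's long lip: middle of its lower edge, 72 mm behind the handle (cover's -x) and 26 mm below the handle's centre. Same axes as the handle.
- casing: The grey filter box, fixed: 210 mm (x) by 150 (y), 46 high; origin at the centre of its underside; x runs from the ledge end to the front-catch end. On it a dark steel seat frame is set anywhere from -6 to +6 mm along the box's x. That shift is not measured: find it by feel; it does not move under load. The seat, ledge, strip_face and catch points are given for shift 0.
- seat (a point): Middle of the seat plane, 50 mm above the bench; box axes. The cover lies flat on this plane. Solid seat: x -89 to -33 mm (rear), +53 to +70 (front), and along both sides; the open filter is between. Side walls leave a channel 118 mm wide (y -59 to +59) and rise 13.5 mm above the seat. All x values shift with the frame.
- ledge (a point): Middle of the ledge's lower edge, 60 mm behind the seat's middle, 9.5 mm above the seat. The ledge is 4 mm thick and reaches 29 mm back from here (-x) to the rear wall. True place: within 6 mm of this along the box's x (frame shift).
- strip_face (a point): Middle of the face of the sprung rubber strip under the ledge (9 mm tall, 112 wide), 70 mm behind the seat's middle, when free; it shifts with the frame. The cover's lip pushes it to -x, up to 12 mm: about 3 N to start, 0.9 N more per mm, 11.3 N at 9 mm, 14 N at 12 mm, then a hard stop.
- catch (a point): Middle of the front catch's lower edge, 63 mm in front of the seat's middle, 7.5 mm above the seat. A lip 3 mm thick from here to the front wall at +70 mm; shifts with the frame. The cover's front edge passes down it only when the strip is pushed in over 9 mm; let go, the strip slides the cover forward to the front wall, under the catch.
- small_cover: The smaller aluminium cover, 90 by 90 mm, 8 mm thick, same handle but no thin lip; belongs elsewhere, leave it. Origin: centre of its underside.
- bottle0: Amber bottle, 58 mm across, 150 mm tall; leave it. Origin: centre of its underside.
- bottle1: Amber bottle like bottle0; leave it.
- bottle2: Amber bottle like bottle0; leave it.
- pad: Polishing pad, round, 90 mm across, 22 mm high; leave it. Origin: centre of its underside.
- glass_ring: Flat glass ring, 130 mm across, 10 mm thick; leave it. Origin: centre of its underside.
There are look-alikes about, which are no part of the job. What is shaped like the part that bears cover_handle but pink or yellow is not meant.

How it is judged:
On the way:
1. the cover, tilted, has its lip pushed in under the ledge (x of cover_lip in the frame of casing below -0.07 m and z of cover_lip in the frame of casing between 0.045 and 0.058 m and angle between cover_handle's own z axis and vertical above 0.05 rad), for 0.1 s.
At the end, for the whole second after the job is handed in: The cover lies flat on the seat of the filter box (handle centre 76 mm above the bench within 1.5 mm, tilt under 0.018 rad, so its front edge is not propped on or jammed against the catch), its lip under the ledge, centred on the box within 10 mm along x and 8 mm along y, released (z of cover_handle in the frame of casing between 0.0745 and 0.0775 m and x of cover_handle in the frame of casing between -0.01 and 0.01 m and y of cover_handle in the frame of casing between -0.008 and 0.008 m and x of cover_lip in the frame of casing below -0.06 m and angle between cover_handle's own z axis and vertical below 0.018 rad); the robot touches nothing.
It fails at once if the cover is forced against the box with more than 40 N (contact force between cover and casing above 40 N).
It fails at once if something else on the bench is moved by more than 20 mm (distance of any of small_cover, bottle0, bottle1, bottle2, pad, glass_ring from where it was at the start of the episode above 0.02 m).
It also fails if it takes over 61 s, if anything falls off the work surface, if the arm or the gripper's body presses on something with over 40 N, if the wrist force passes 120 N, or if a joint passes its speed limit or range.

## Working session

There is one attempt and no reset: what is moved stays moved. The work goes in short steps, Python scripts to look and compute and a tool call to move; the robot and the scene stay as the last step left them, time stands still between calls to the robot, and variables do not carry over. Pictures are saved under pics/ and viewed, at most 10 in all, crops included, and the job is handed in when it is done.

Besides the shell and the picture viewer there is one more tool, called after "Request:" by a JSON object that holds its "fn" and its "kwargs", one argument or row to a line. carry_out: Moves the arm, as the interface text tells. Shift numbers are shares of 0.04 m and turn numbers shares of 5 degrees, none past 1 either way. Its arguments: {"type":"object","properties":{"increments":{"type":"string"}},"required":["increments"]}

```bash
mkdir -p pics; ls
cat > h.py <<'E'
import numpy as np, cv2
from plant import monitor, optics, ctrl
def snap(n,f=None):
    s=monitor.sense(); d=optics.snapshot(n); 
    if f: cv2.imwrite('pics/'+f,d['image'])
    if n=='wrist':
        T=np.eye(4);T[:3,:3]=np.array(s['eef_rot']);T[:3,3]=s['position']
        M=T@np.array(d['tool_from_camera']); R=M[:3,:3];c=M[:3,3]
    else:
        Rc=cv2.Rodrigues(np.array(d['rvec'],float))[0];R=Rc.T;c=-R@np.array(d['tvec'],float).ravel()
    return d['image'],np.array(d['K']),R,c
def ray(cam,uv,z):
    _,K,R,c=cam
    uv=np.atleast_2d(uv).astype(float)
    v=(R@np.linalg.inv(K)@np.c_[uv,np.ones(len(uv))].T).T
    return c+v*((z-c[2])/v[:,2])[:,None]
def proj(cam,P):
    _,K,R,c=cam
    p=(K@R.T@(np.atleast_2d(P)-c).T).T
    return p[:,:2]/p[:,2:]
E
python3 - <<'E'
from h import *
a=snap('scene','a.png');b=snap('side','b.png');w=snap('wrist','w.png')
cv2.imwrite('pics/all.png',np.vstack([np.hstack([a[0],b[0]])])[:, :])
for c in (a,b,w): print(c[3],c[2][:,2])
print(monitor.sense())
E
```

```text
pics
[1.01068943 0.16605584 0.79604924] [-0.52997591 -0.12602845 -0.83859547]
[ 0.42913409 -0.78484553  0.67582131] [ 0.09702915  0.80227848 -0.58901154]
[0.62428449 0.06888869 0.37276854] [-0.00206783 -0.26893094 -0.96315724]
{'clock': 0.15, 'q': array([-1.05599066e-01,  4.91428102e-01,  1.55930808e+00,  5.34267356e-06,
        1.09169285e+00, -1.05622876e-01]), 'dq': array([-0.00238068, -0.00313745, -0.00263865, -0.00164947, -0.00033392,
        0.0015583 ]), 'effort': array([ 2.22927323e-03, -6.18710160e+01, -2.61691117e+01, -6.12520193e-05,
        3.21192107e-03,  1.30420885e-04]), 'position': array([6.24858167e-01, 3.94518222e-05, 2.52858095e-01]), 'eef_rot': array([[-2.13057894e-05,  9.99999654e-01, -8.31212042e-04],
       [ 9.99999995e-01,  2.13829919e-05,  9.28706350e-05],
       [ 9.28883767e-05, -8.31210059e-04, -9.99999650e-01]]), 'contact_force': array([-0.3490395 ,  0.69162145,  0.36151396]), 'torque': array([-0.01745149,  0.04561396, -0.03835402]), 'grasp_force': 0.0, 'gripper_width': 0.08544320054449936}
```

View pics/a.png

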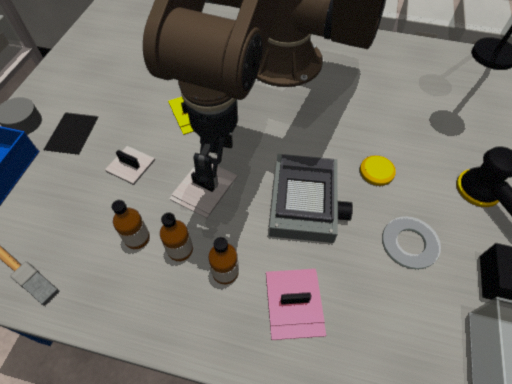

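View pics/b.png

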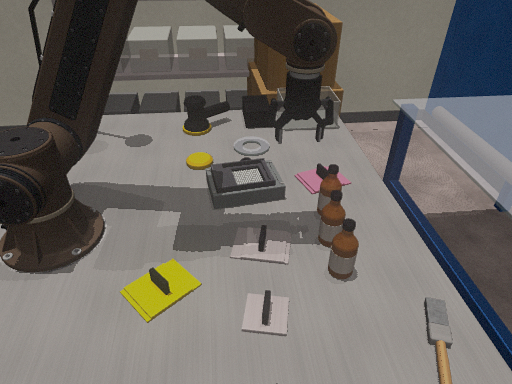

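The scene view shows the large cover at about (202,190), the box at (305,197), the small cover at (130,165), and the bottles at (130,225), (176,238) and (223,260). In the side view, the cover is at (262,245) and the box at (245,182). I'll zoom in next.

Run:
```python
import cv2,numpy as np
a=cv2.imread('pics/a.png')[130:255,150:360]; b=cv2.imread('pics/b.png')[150:275,195:300]
A=cv2.resize(a,None,fx=3.8,fy=3.8,interpolation=cv2.INTER_CUBIC)
cv2.imwrite('pics/ac.png',A)
cv2.imwrite('pics/bc.png',cv2.resize(b,None,fx=4.8,fy=4.8,interpolation=cv2.INTER_CUBIC))
```

```text
(no output)
```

View pics/ac.png

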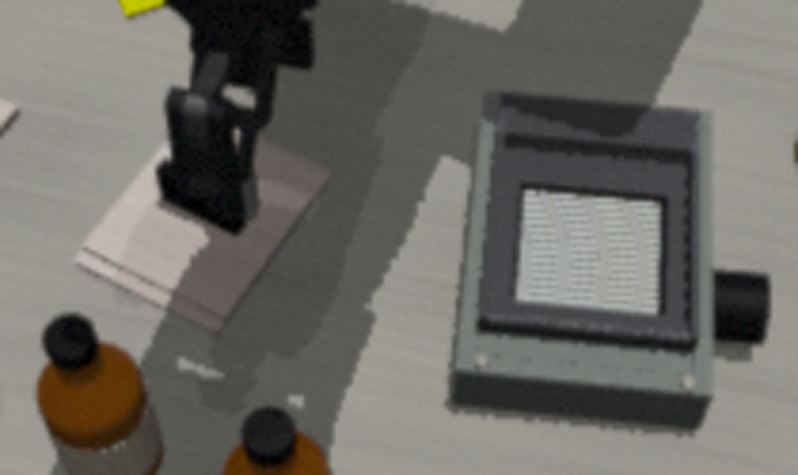

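View pics/bc.png

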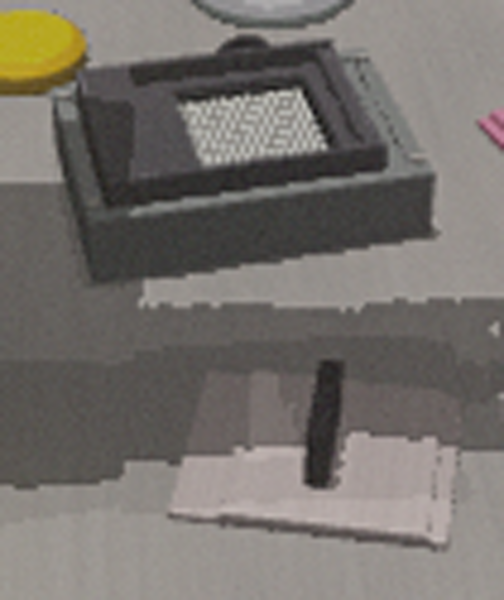

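View pics/w.png

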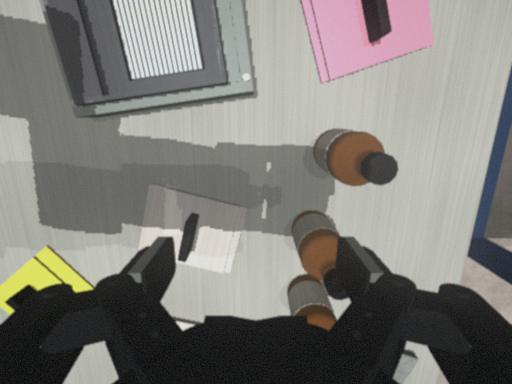

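The wrist view shows the cover with corners near (152,186), (246,207), (231,272) and (140,245). The narrow front edge is on the right, facing +x. The box's ledge end is on the robot side and its front is towards +x.

Run:
```python
from h import *
np.set_printoptions(precision=4,suppress=True)
a=snap('scene');b=snap('side');w=snap('wrist')
sa=lambda l:np.array(l)/3.8+[150,130]; sb=lambda l:np.array(l)/4.8+[195,150]
print('cover wrist z4\n',ray(w,[[152,186],[246,207],[231,272]],.004))
print('cover scene z2\n',ray(a,sa([[330,178],[78,262],[220,330]]),.004))
print('cover side \n',ray(b,sb([[168,515],[447,547],[460,450]]),.002))
print('handle top side',ray(b,sb([[330,362],[318,487]]),.044),'base',ray(b,sb([[318,487]]),.008))
print('handle wrist top ends',ray(w,[[192,214],[184,260]],.044))
B=ray(a,sa([[712,108],[712,395],[452,403]]),.046);print('box scene\n',B)
C=ray(b,sb([[97,222],[435,175],[345,48],[55,92]]),.046);print('box side\n',C)
D=ray(w,[[80,113],[254,93]],.046);print('box wrist\n',D)
```

```text
cover wrist z4
 [[ 0.4786 -0.0225  0.004 ]
 [ 0.6104 -0.0537  0.004 ]
 [ 0.5861 -0.1591  0.004 ]]
cover scene z2
 [[ 0.48   -0.017   0.004 ]
 [ 0.5843 -0.1557  0.004 ]
 [ 0.6091 -0.0516  0.004 ]]
cover side 
 [[ 0.4483 -0.1265  0.002 ]
 [ 0.5853 -0.163   0.002 ]
 [ 0.6048 -0.0953  0.002 ]]
handle top side [[ 0.5383 -0.0658  0.044 ]
 [ 0.5205 -0.1565  0.044 ]] base [[ 0.5257 -0.1207  0.008 ]]
handle wrist top ends [[ 0.5421 -0.0498  0.044 ]
 [ 0.527  -0.116   0.044 ]]
box scene
 [[0.3909 0.2201 0.046 ]
 [0.6003 0.2485 0.046 ]
 [0.6428 0.1041 0.046 ]]
box side
 [[0.4203 0.0674 0.046 ]
 [0.623  0.0943 0.046 ]
 [0.5894 0.2449 0.046 ]
 [0.3976 0.2095 0.046 ]]
box wrist
 [[0.4208 0.0752 0.046 ]
 [0.6226 0.0966 0.046 ]]
```

Request:
{"fn": "carry_out", "kwargs": {
  "increments": "0 0 -1 -0.75 -0.7 -0.8 1; 0 0 -1 -0.75 -0.7 -0.8 1; 0 0 -0.8 -0.75 -0.7 -0.7 1; 0 0 0 0 0 0 1; 0 0 0 0 0 0 1"
}}

```text
clock: 0.92
position: [0.5357, -0.0841, 0.1618]
eef_rot: [[0.242, 0.97, 0.001], [0.97, -0.242, -0.0], [0.0, 0.001, -1.0]]
contact_force: [0.5, -0.6, -0.8]
gripper_width: 0.0855
grasp_force: 0.0
```

Run:
```python
from h import *
w=snap('wrist','w2.png')
cv2.imwrite('pics/w2c.png',cv2.resize(w[0],None,fx=1.5,fy=1.5))
s=monitor.sense();print(s['position'],s['eef_rot'],s['contact_force'])
```

```text
[ 0.53597568 -0.08376302  0.16199756] [[ 2.41124509e-01  9.70492770e-01  1.65996153e-03]
 [ 9.70494189e-01 -2.41124192e-01 -3.91443003e-04]
 [ 2.03642774e-05  1.70536952e-03 -9.99998546e-01]] [ 0.03160173  0.16058106 -0.34071054]
```

View pics/w2c.png

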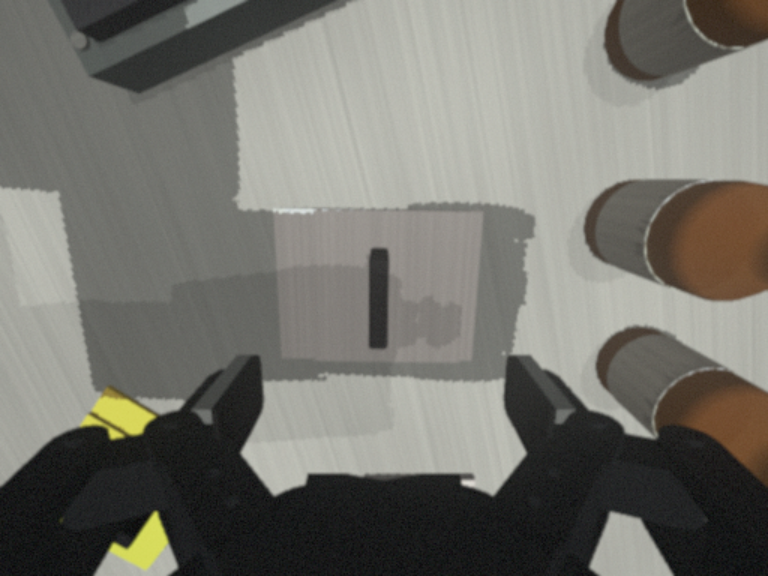

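The cover is aligned with the tool. Its corners are near (275,208), (483,210), (472,360) and (282,357), and the handle top runs from (379,250) to (378,348), all in 1.5x pixels.

Run:
```python
from h import *
np.set_printoptions(precision=4,suppress=True)
w=snap('wrist')
C=ray(w,np.array([[275,208],[483,210],[472,360],[282,357]])/1.5,.004);print(C,C.mean(0))
print(ray(w,np.array([[379,250],[378,348]])/1.5,.044))
e=lambda p,q:np.degrees(np.arctan2(*(q-p)[1::-1]))
print(e(C[0],C[1]),e(C[3],C[2]),e(C[3],C[0]))
print('bottles',ray(w,np.array([[610,60],[590,235],[602,370]])/1.5,0.0)) # left side of bases
print('box c',ray(w,np.array([[92,76]])/1.5,.046),ray(w,np.array([[140,92]])/1.5,0))
```

```text
[[ 0.4766 -0.0185  0.004 ]
 [ 0.6121 -0.0538  0.004 ]
 [ 0.5845 -0.1605  0.004 ]
 [ 0.4476 -0.1237  0.004 ]] [ 0.5302 -0.0891  0.004 ]
[[ 0.5395 -0.0565  0.044 ]
 [ 0.5235 -0.1172  0.044 ]]
-14.589672688823722 -15.057288806868447 74.59266481945727
bottles [[ 0.7061  0.0171  0.    ]
 [ 0.6821 -0.0892  0.    ]
 [ 0.6798 -0.1949  0.    ]]
box c [[0.4159 0.07   0.046 ]] [[0.415  0.0711 0.    ]]
```

Request:
{"fn": "carry_out", "kwargs": {
  "increments": "0 0 -0.17 -0.11 -0.1 -0.8 1; 0 0 0 0 0 -0.8 1; 0 0 0 0 0 -0.8 1; 0 0 0 0 0 -0.8 1; 0 0 0 0 0 0 1"
}}

```text
clock: 1.65
position: [0.5305, -0.0873, 0.0321]
eef_rot: [[0.255, 0.967, -0.002], [0.967, -0.255, 0.001], [0.0, -0.003, -1.0]]
contact_force: [0.3, 0.5, 0.3]
gripper_width: 0.0853
grasp_force: 0.0
```

Request:
{"fn": "carry_out", "kwargs": {
  "increments": "0 0 0 0 0 0 -1;0 0 0 0 0 0 -1;0 0 0 0 0 0 -1;0 0 0 0 0 0 -1;0 0 0 0 0 0 -1"
}}

```text
clock: 2.28
position: [0.5309, -0.0881, 0.034]
eef_rot: [[0.256, 0.967, 0.001], [0.967, -0.256, -0.0], [-0.0, 0.001, -1.0]]
contact_force: [-0.6, -0.3, 6.4]
gripper_width: 0.0113
grasp_force: 59.7
```

Request:
{"fn": "carry_out", "kwargs": {
  "increments": "0 0 0 0 0 0 -1;0 0 0 0 0 0 -1;0 0 0 0 0 0 -1"
}}

```text
clock: 2.65
position: [0.5309, -0.0881, 0.034]
eef_rot: [[0.256, 0.967, 0.001], [0.967, -0.256, -0.0], [-0.0, 0.001, -1.0]]
contact_force: [-1.4, 0.1, 6.4]
gripper_width: 0.0113
grasp_force: 59.7
```

Request:
{"fn": "carry_out", "kwargs": {
  "increments": "0 0 0 0 0 0.2 -1;0 0 0 0 0 0.6 -1;0 0 0.5 -0.1 0 1 -1;0 0 1 -0.2 0.5 1 -1;0 0 1 -0.2 0.8 1 -1"
}}

```text
clock: 3.28
position: [0.5101, -0.0359, 0.1868]
eef_rot: [[0.04, 0.999, -0.0], [0.999, -0.04, 0.0], [0.0, -0.0, -1.0]]
contact_force: [0.3, 0.8, -2.5]
gripper_width: 0.0113
grasp_force: 58.6
```

Request:
{"fn": "carry_out", "kwargs": {
  "increments": "0 0 1 0 0.8 1 -1;0 0 0.8 0 0.8 1 -1;0 0 0 0 0 0 -1;0 0 0 0 0 0 -1"
}}

```text
clock: 3.78
position: [0.51, 0.0278, 0.2648]
eef_rot: [[-0.115, 0.993, -0.001], [0.993, 0.115, -0.0], [0.0, -0.001, -1.0]]
contact_force: [-0.3, -0.9, -3.0]
gripper_width: 0.0107
grasp_force: 58.8
```

Run:
```python
from h import *
w=snap('wrist','w3.png')
cv2.imwrite('pics/w3c.png',cv2.resize(w[0],None,fx=1.55,fy=1.55,interpolation=cv2.INTER_CUBIC))
```

```text
(no output)
```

View pics/w3c.png

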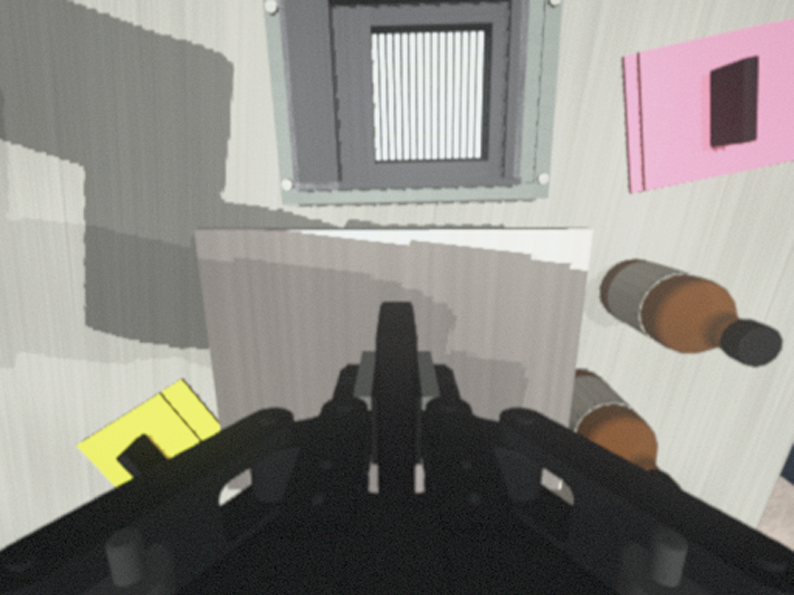

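The held cover is square to the tool, with its far corners at (195,230) and (592,230). The box's four screws are at (270,6), (554,2), (287,185) and (543,178) in 1.55x pixels, and I'll use these for its pose.

Run:
```python
from h import *
np.set_printoptions(precision=4,suppress=True)
w=snap('wrist');s=monitor.sense();print(s['position'],s['eef_rot'])
e=lambda p,q:np.degrees(np.arctan2(*(q-p)[1::-1]))
for z in (.046,.048):
    S=ray(w,np.array([[270,6],[554,2],[543,178],[287,185]])/1.55,z);print(S,S.mean(0))
    print(e(S[0],S[1]),e(S[3],S[2]),e(S[3],S[0])-90,e(S[2],S[1])-90,np.linalg.norm(S[1]-S[0]),np.linalg.norm(S[2]-S[3]),np.linalg.norm(S[3]-S[0]))
B=ray(w,np.array([[281,206],[550,198]])/1.55,.046);print('near box corners',B,e(B[0],B[1]),np.linalg.norm(B[1]-B[0]))
zc=s['position'][2]-.034+.006
C=ray(w,np.array([[195,230],[592,230]])/1.55,zc)
R=np.array(s['eef_rot']);p=np.array(s['position'])
print('cover corners in tool (x=coverlat, y=cover x)',(C-p)@R,e(C[0],C[1]))
g=np.array([[372,27],[490,25],[488,161],[375,161]])/1.55
yaw=np.radians(e(S[3],S[2]));c=S.mean(0)
A=np.array([[np.cos(yaw),np.sin(yaw)],[-np.sin(yaw),np.cos(yaw)]])
G=ray(w,g,.048);print('grille/frame in box',(A@(G-c)[:,:2].T).T)
F=ray(w,np.array([[281,185],[528,185]])/1.55,.0635);print('frame outer rear/front at top z63.5',(A@(F-c)[:,:2].T).T)
```

```text
[0.5101 0.0274 0.2641] [[-0.1145  0.9934 -0.0023]
 [ 0.9934  0.1145  0.    ]
 [ 0.0003 -0.0022 -1.    ]]
[[0.3997 0.205  0.046 ]
 [0.5968 0.2297 0.046 ]
 [0.6136 0.1129 0.046 ]
 [0.4169 0.0852 0.046 ]] [0.5068 0.1582 0.046 ]
7.1499753971437245 8.012045551182645 8.156826522800017 8.182006091109514 0.19863991163206932 0.19866173714836444 0.12099760733064091
[[0.4003 0.2043 0.048 ]
 [0.5963 0.2289 0.048 ]
 [0.613  0.1128 0.048 ]
 [0.4174 0.0853 0.048 ]] [0.5067 0.1578 0.048 ]
7.149975397143736 8.012045551182643 8.156826522800031 8.182006091109542 0.19746546780173765 0.19748716427627708 0.12028221789934887
near box corners [[0.4129 0.0687 0.046 ]
 [0.6222 0.0987 0.046 ]] 8.172187355407843 0.21142878898517214
cover corners in tool (x=coverlat, y=cover x) [[ 0.0535 -0.0712  0.0282]
 [ 0.0534  0.0679  0.0279]] 6.521635028672539
grille/frame in box [[-0.0284  0.0461]
 [ 0.0547  0.0451]
 [ 0.0562 -0.0458]
 [-0.0298 -0.0436]]
frame outer rear/front at top z63.5 [[-0.0991 -0.0593]
 [ 0.083  -0.0641]]
```

Request:
{"fn": "carry_out", "kwargs": {
  "increments": "0 0 0.3 0.1 0.83 0 -1;0.098 -0.693 0 0.1 0.83 0 -1;0.098 -0.693 0 0.1 0.83 -0.5 -1;0 0 0 0.1 0.83 -1 -1;0 0 0 0 0 -0.5 -1"
}}

```text
clock: 4.5
position: [0.5258, 0.1616, 0.1823]
eef_rot: [[-0.142, 0.983, 0.117], [0.99, 0.142, 0.017], [-0.0, 0.118, -0.993]]
contact_force: [-0.1, -0.2, -1.4]
gripper_width: 0.0108
grasp_force: 58.6
```

Request:
{"fn": "carry_out", "kwargs": {
  "increments": "0 0 0 0 0 0 -1;0 0 0 0 0 0 -1;0 0 0 0 0 0 -1"
}}

```text
clock: 4.88
position: [0.527, 0.1603, 0.1862]
eef_rot: [[-0.141, 0.982, 0.122], [0.99, 0.14, 0.017], [-0.0, 0.123, -0.992]]
contact_force: [0.9, 0.6, -2.7]
gripper_width: 0.0113
grasp_force: 58.6
```

```bash
cat >> h.py <<'E'
def st():
    s=monitor.sense();p=np.array(s['position']);R=np.array(s['eef_rot']);y=np.radians(8.05)
    u=np.array([np.cos(y),np.sin(y),0]);v=np.array([-u[1],u[0],0])
    cx=R[:,1];cz=-R[:,2]
    d=p-[.507,.158,0]
    lip=d-.072*cx-.034*cz
    f=lambda a:np.round(1000*np.array([a@u,a@v,a[2]]),2)
    print('tcp box',f(d),'lip',f(lip),'front',f(d+.07*cx-.034*cz),'handle',f(d-.008*cz),'pitch %.2f roll %.2f yaw %.2f'%(np.degrees(np.arcsin(cx[2])),np.degrees(np.arcsin(R[2,0])),np.degrees(np.arctan2(cx[1],cx[0]))))
    F=np.array(s['contact_force']);print('F box',round(F@u,1),round(F@v,1),round(F[2],1),'t',s['clock'],'w',s['gripper_width'],s['grasp_force'])
E
python3 - <<'E'
from h import *
st()
w=snap('wrist','w4.png')
cv2.imwrite('pics/w4c.png',cv2.resize(w[0],None,fx=1.55,fy=1.55,interpolation=cv2.INTER_CUBIC))
E
```

```text
tcp box [ 20.13  -0.48 186.16] lip [-47.13  -0.54 143.55] front [ 93.79  -0.43 161.04] handle [ 21.12  -0.48 178.22] pitch 7.08 roll -0.01 yaw 8.09
F box 1.0 0.4 -2.7 t 4.875 w 0.011301351918574384 58.5945600271225
```

Request:
{"fn": "carry_out", "kwargs": {
  "increments": "0 0 0 0 0 -0.65 -1;0 0 0 0 0 -0.65 -1;0 0 0 0 0 -0.65 -1;0 0 0 0 0 0 -1;0 0 0 0 0 0 -1"
}}

```text
clock: 5.55
position: [0.5271, 0.1608, 0.1084]
eef_rot: [[-0.142, 0.982, 0.122], [0.99, 0.141, 0.017], [-0.0, 0.123, -0.992]]
contact_force: [0.1, -0.2, -1.9]
gripper_width: 0.0112
grasp_force: 58.7
```

Run:
```python
from h import *
st()
w=snap('wrist','w5.png'); a=snap('scene','a5.png')
A=cv2.resize(a[0][140:250,250:360],None,fx=3.6,fy=3.6,interpolation=cv2.INTER_CUBIC)
W=cv2.resize(w[0][:,:],(396*4//3//4*3,396))
cv2.imwrite('pics/c5.png',np.hstack([A,W]))
```

```text
tcp box [ 2.0340e+01 -2.0000e-02  1.0844e+02] lip [-46.92  -0.13  65.82] front [9.400e+01 9.000e-02 8.333e+01] handle [ 2.132e+01 -2.000e-02  1.005e+02] pitch 7.09 roll -0.01 yaw 8.14
F box 0.1 -0.2 -1.9 t 5.55 w 0.011189404202281249 58.675448298454285
```

View pics/c5.png

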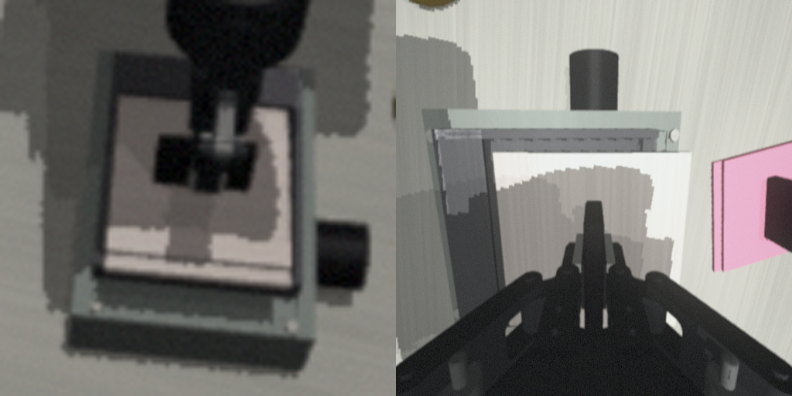

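The cover sits tilted inside the side walls, with its lip just in front of the ledge. I'll lower it in small steps.

Request:
{"fn": "carry_out", "kwargs": {
  "increments": "0 0 0 0 0 -0.12 -1;0 0 0 0 0 -0.12 -1;0 0 0 0 0 -0.1 -1;0 0 0 0 0 0 -1;0 0 0 0 0 0 -1"
}}

```text
clock: 6.28
position: [0.5267, 0.1608, 0.0937]
eef_rot: [[-0.142, 0.983, 0.121], [0.99, 0.141, 0.017], [-0.0, 0.122, -0.993]]
contact_force: [0.1, -0.3, -1.8]
gripper_width: 0.0111
grasp_force: 58.8
```

```bash
python3 -c "
from h import *
st()"
```

```text
tcp box [1.986e+01 5.000e-02 9.371e+01] lip [-47.46  -0.08  51.19] front [93.48  0.17 68.49] handle [2.083e+01 5.000e-02 8.577e+01] pitch 7.00 roll -0.01 yaw 8.15
F box 0.1 -0.3 -1.8 t 6.275 w 0.011113741879379455 58.759589195251465
```

Request:
{"fn": "carry_out", "kwargs": {
  "increments": "0 0 0 -0.1 -0.014 0 -1;0 0 0 -0.1 -0.014 0 -1;0 0 0 -0.1 -0.014 0 -1;0 0 0 0 0 0 -1;0 0 0 0 0 0 -1"
}}

```text
clock: 6.9
position: [0.5147, 0.1591, 0.0938]
eef_rot: [[-0.142, 0.982, 0.121], [0.99, 0.141, 0.017], [-0.0, 0.122, -0.993]]
contact_force: [0.2, 0.1, -2.5]
gripper_width: 0.0111
grasp_force: 58.8
```

```bash
python3 -c "
from h import *
st()"
```

```text
tcp box [7.780e+00 5.000e-02 9.378e+01] lip [-59.52  -0.07  51.24] front [81.41  0.17 68.59] handle [8.760e+00 5.000e-02 8.584e+01] pitch 7.02 roll -0.01 yaw 8.15
F box 0.2 0.1 -2.5 t 6.9 w 0.011111519389686866 58.7644100189209
```

Request:
{"fn": "carry_out", "kwargs": {
  "increments": "0 0 0 -0.04 -0.006 0 -1;0 0 0 -0.04 -0.006 0 -1;0 0 0 0 0 0 -1;0 0 0 0 0 0 -1"
}}

```text
clock: 7.4
position: [0.5114, 0.1587, 0.0937]
eef_rot: [[-0.142, 0.983, 0.121], [0.99, 0.141, 0.017], [-0.0, 0.122, -0.993]]
contact_force: [-0.2, -0.0, -3.0]
gripper_width: 0.0112
grasp_force: 58.8
```

```bash
python3 -c "
from h import *
st()"
```

```text
tcp box [4.500e+00 4.000e-02 9.375e+01] lip [-62.82  -0.08  51.21] front [78.12  0.16 68.54] handle [5.470e+00 4.000e-02 8.581e+01] pitch 7.01 roll -0.01 yaw 8.15
F box -0.2 -0.0 -3.0 t 7.4 w 0.01116485814135309 58.76636981964111
```

Next I'll feel for the strip in about 1 mm steps.

Request:
{"fn": "carry_out", "kwargs": {
  "increments": "0 0 0 -0.025 -0.0035 0 -1;0 0 0 0 0 0 -1"
}}

```text
clock: 7.65
position: [0.5103, 0.1585, 0.0937]
eef_rot: [[-0.142, 0.983, 0.121], [0.99, 0.141, 0.017], [-0.0, 0.122, -0.993]]
contact_force: [0.2, -1.2, -2.2]
gripper_width: 0.0112
grasp_force: 58.8
```

Request:
{"fn": "carry_out", "kwargs": {
  "increments": "0 0 0 -0.025 -0.0035 0 -1;0 0 0 0 0 0 -1"
}}

```text
clock: 7.9
position: [0.5093, 0.1584, 0.0937]
eef_rot: [[-0.142, 0.983, 0.121], [0.99, 0.141, 0.017], [-0.0, 0.122, -0.993]]
contact_force: [-0.0, -1.0, -2.5]
gripper_width: 0.0114
grasp_force: 58.8
```

Request:
{"fn": "carry_out", "kwargs": {
  "increments": "0 0 0 -0.025 -0.0035 0 -1;0 0 0 0 0 0 -1"
}}

```text
clock: 8.15
position: [0.5084, 0.1583, 0.0938]
eef_rot: [[-0.142, 0.982, 0.121], [0.99, 0.141, 0.017], [-0.0, 0.122, -0.993]]
contact_force: [0.3, -0.7, -3.0]
gripper_width: 0.0109
grasp_force: 58.8
```

Request:
{"fn": "carry_out", "kwargs": {
  "increments": "0 0 0 -0.025 -0.0035 0 -1;0 0 0 0 0 0 -1"
}}

```text
clock: 8.4
position: [0.5079, 0.1581, 0.0939]
eef_rot: [[-0.142, 0.982, 0.122], [0.99, 0.141, 0.017], [-0.0, 0.123, -0.992]]
contact_force: [3.6, 0.2, -2.1]
gripper_width: 0.0112
grasp_force: 58.8
```

```bash
python3 -c "
from h import *
st()"
```

```text
tcp box [9.500e-01 2.000e-02 9.393e+01] lip [-66.31  -0.1   51.31] front [74.61  0.14 68.83] handle [1.930e+00 2.000e-02 8.599e+01] pitch 7.09 roll -0.01 yaw 8.15
F box 3.6 -0.3 -2.1 t 8.4 w 0.011227258483186656 58.77104938030243
```

Request:
{"fn": "carry_out", "kwargs": {
  "increments": "0 0 0 -0.05 -0.007 0 -1;0 0 0 -0.05 -0.007 0 -1;0 0 0 -0.05 -0.007 0 -1;0 0 0 0 0 0 -1;0 0 0 0 0 0 -1"
}}

```text
clock: 9.02
position: [0.5028, 0.1574, 0.0942]
eef_rot: [[-0.142, 0.982, 0.124], [0.99, 0.141, 0.018], [-0.0, 0.126, -0.992]]
contact_force: [8.1, 0.3, -2.3]
gripper_width: 0.0112
grasp_force: 58.7
```

```bash
python3 -c "
from h import *
st()"
```

```text
tcp box [-4.250e+00  2.000e-02  9.424e+01] lip [-71.41  -0.09  51.47] front [69.47  0.14 69.3 ] handle [-3.24e+00  3.00e-02  8.63e+01] pitch 7.22 roll -0.01 yaw 8.14
F box 8.0 -0.8 -2.3 t 9.025 w 0.011233864379241046 58.71584594249725
```

Request:
{"fn": "carry_out", "kwargs": {
  "increments": "0 0 0 -0.05 -0.007 0 -1;0 0 0 0 0 0 -1;0 0 0 0 0 0 -1"
}}

```text
clock: 9.4
position: [0.5012, 0.1572, 0.0944]
eef_rot: [[-0.142, 0.982, 0.125], [0.99, 0.141, 0.018], [-0.0, 0.127, -0.992]]
contact_force: [9.2, 0.6, -3.0]
gripper_width: 0.0111
grasp_force: 58.7
```

```bash
python3 -c "
from h import *
st()"
```

```text
tcp box [-5.860e+00  2.000e-02  9.438e+01] lip [-72.97  -0.09  51.53] front [67.89  0.14 69.52] handle [-4.840e+00  2.000e-02  8.644e+01] pitch 7.28 roll -0.00 yaw 8.14
F box 9.2 -0.7 -3.0 t 9.4 w 0.01112700436488909 58.68276000022888
```

Request:
{"fn": "carry_out", "kwargs": {
  "increments": "0 0 0 -0.05 -0.007 0 -1;0 0 0 -0.04 -0.006 0 -1;0 0 0 0 0 0 -1;0 0 0 0 0 0 -1"
}}

```text
clock: 9.9
position: [0.4983, 0.1568, 0.0946]
eef_rot: [[-0.142, 0.982, 0.127], [0.99, 0.14, 0.018], [-0.0, 0.128, -0.992]]
contact_force: [11.7, 0.6, -3.3]
gripper_width: 0.011
grasp_force: 58.6
```

```bash
python3 -c "
from h import *
st()"
```

```text
tcp box [-8.790e+00 -2.000e-02  9.459e+01] lip [-75.83  -0.12  51.63] front [65.    0.09 69.86] handle [-7.760e+00 -2.000e-02  8.666e+01] pitch 7.38 roll -0.00 yaw 8.14
F box 11.7 -1.0 -3.3 t 9.9 w 0.0110321483546545 58.590200543403625
```

Request:
{"fn": "carry_out", "kwargs": {
  "increments": "-0.049 0.347 0 0.02 0.003 -0.056 -1;-0.049 0.347 0 0.02 0.003 -0.056 -1;0 0 0 0 0 0 -1;0 0 0 0 0 0 -1"
}}

```text
clock: 10.4
position: [0.5002, 0.157, 0.0902]
eef_rot: [[-0.142, 0.988, 0.067], [0.99, 0.141, 0.01], [0.0, 0.068, -0.998]]
contact_force: [12.2, 0.4, -1.0]
gripper_width: 0.0111
grasp_force: 59.3
```

```bash
python3 -c "
from h import *
st()"
```

```text
tcp box [-6.90e+00  1.00e-02  9.02e+01] lip [-76.42  -0.1   51.38] front [65.25  0.13 61.04] handle [-6.360e+00  1.000e-02  8.222e+01] pitch 3.90 roll 0.00 yaw 8.14
F box 12.1 -1.3 -1.0 t 10.4 w 0.011083422187618515 59.25047993659973
```

Request:
{"fn": "carry_out", "kwargs": {
  "increments": "-0.049 0.347 0 0.028 0.004 -0.065 -1;0 0 0 0 0 0 -1;0 0 0 0 0 0 -1"
}}

```text
clock: 10.78
position: [0.5013, 0.1572, 0.0878]
eef_rot: [[-0.142, 0.989, 0.037], [0.99, 0.141, 0.005], [0.0, 0.038, -0.999]]
contact_force: [10.8, 2.1, 1.7]
gripper_width: 0.0112
grasp_force: 59.8
```

```bash
python3 -c "
from h import *
st()"
```

```text
tcp box [-5.72  0.   87.77] lip [-76.38  -0.1   51.08] front [65.52  0.12 56.44] handle [-5.42  0.   79.78] pitch 2.16 roll 0.01 yaw 8.14
F box 11.0 0.6 1.7 t 10.775 w 0.011170948083467542 59.81118679046631
```

Request:
{"fn": "carry_out", "kwargs": {
  "increments": "0 0 0 -0.025 -0.0035 0 -1;0 0 0 0 0 0 -1;0 0 0 0 0 0 -1"
}}

```text
clock: 11.15
position: [0.5005, 0.1571, 0.0879]
eef_rot: [[-0.142, 0.989, 0.038], [0.99, 0.141, 0.006], [0.0, 0.038, -0.999]]
contact_force: [12.2, 0.9, 2.1]
gripper_width: 0.0112
grasp_force: 59.7
```

```bash
python3 -c "
from h import *
st();print(monitor.sense()['torque'])"
```

```text
tcp box [-6.560e+00  1.000e-02  8.787e+01] lip [-77.21  -0.09  51.14] front [64.69  0.13 56.58] handle [-6.260e+00  1.000e-02  7.988e+01] pitch 2.20 roll 0.01 yaw 8.14
F box 12.2 -0.9 2.1 t 11.15 w 0.011186362706382177 59.743908047676086
[ 0.18846288 -2.06470075 -0.03074033]
```

Request:
{"fn": "carry_out", "kwargs": {
  "increments": "-0.025 0.173 0 0.012 0.002 -0.027 -1;-0.025 0.173 0 0.012 0.002 -0.027 -1;0 0 0 0 0 0 -1;0 0 0 0 0 0 -1"
}}

```text
clock: 11.65
position: [0.5015, 0.1572, 0.0856]
eef_rot: [[-0.142, 0.99, 0.008], [0.99, 0.142, 0.001], [0.0, 0.008, -1.0]]
contact_force: [13.1, 1.3, 1.5]
gripper_width: 0.0111
grasp_force: 59.9
```

```bash
python3 -c "
from h import *
st();print(monitor.sense()['torque'])"
```

```text
tcp box [-5.56 -0.   85.65] lip [-77.3   -0.11  51.09] front [64.7   0.11 52.19] handle [-5.5  -0.   77.65] pitch 0.44 roll 0.01 yaw 8.14
F box 13.1 -0.6 1.5 t 11.65 w 0.011121595339343766 59.85984742641449
[ 0.12292497 -2.06014751 -0.06162304]
```

Request:
{"fn": "carry_out", "kwargs": {
  "increments": "-0.025 0.178 0 0.012 0.002 -0.03 -1;0 0 0 0 0 0 -1;0 0 0 0 0 0 -1"
}}

```text
clock: 12.02
position: [0.502, 0.1573, 0.0844]
eef_rot: [[-0.142, 0.99, -0.008], [0.99, 0.142, -0.001], [0.0, -0.008, -1.0]]
contact_force: [13.3, 1.3, 2.2]
gripper_width: 0.0114
grasp_force: 60.0
```

Run:
```python
from h import *
st();print(monitor.sense()['torque'])
a=snap('scene','a6.png');b=snap('side','b6.png')
A=cv2.resize(a[0][140:250,250:360],(400,400),interpolation=cv2.INTER_CUBIC)
B=cv2.resize(b[0][140:215,195:295],(400,300),interpolation=cv2.INTER_CUBIC)
cv2.imwrite('pics/c6.png',np.hstack([A,cv2.copyMakeBorder(B,0,100,0,0,0)]))
```

```text
tcp box [-5.060e+00  3.000e-02  8.444e+01] lip [-77.32  -0.08  51.01] front [64.67  0.15 49.9 ] handle [-5.120e+00  3.000e-02  7.645e+01] pitch -0.45 roll 0.01 yaw 8.14
F box 13.4 -0.6 2.2 t 12.025 w 0.011356726058240752 59.97216045856476
[ 0.11792132 -2.13780687 -0.03244757]
```

View pics/c6.png

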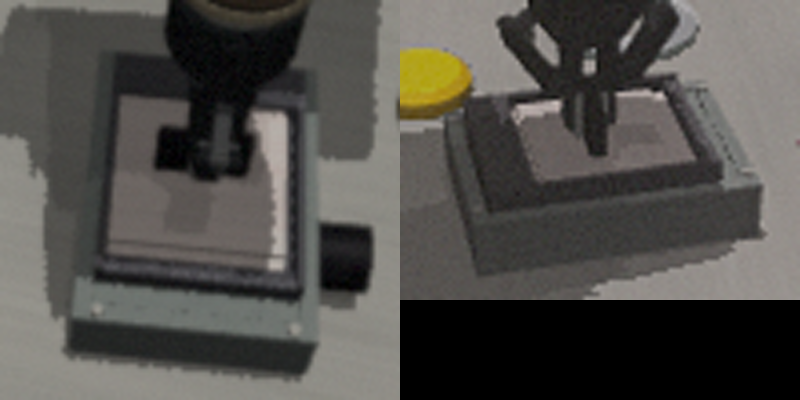

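The cover is nearly flat, with its front edge behind the catch. Now I'll press it down gently until it seats.

Request:
{"fn": "carry_out", "kwargs": {
  "increments": "-0.012 0.08 0 0.015 0.002 -0.015 -1;0 0 0 0 0 0 -1;0 0 0 0 0 0 -1"
}}

```text
clock: 12.5
position: [0.5023, 0.1574, 0.0844]
eef_rot: [[-0.142, 0.99, -0.015], [0.99, 0.142, -0.002], [0.0, -0.015, -1.0]]
contact_force: [8.1, -0.2, 11.0]
gripper_width: 0.0113
grasp_force: 61.1
```

```bash
python3 -c "
from h import *
st();print(monitor.sense()['torque'])"
```

```text
tcp box [-4.74e+00  4.00e-02  8.44e+01] lip [-77.23  -0.08  51.47] front [64.75  0.16 49.36] handle [-4.86e+00  4.00e-02  7.64e+01] pitch -0.85 roll 0.00 yaw 8.15
F box 8.0 -1.3 11.0 t 12.5 w 0.011308737833081903 61.13183856010437
[ 0.01684521 -1.94857359 -0.03930379]
```

Request:
{"fn": "carry_out", "kwargs": {
  "increments": "-0.012 0.08 0 0.005 0.001 -0.015 -1;0 0 0 0 0 0 -1;0 0 0 0 0 0 -1"
}}

```text
clock: 12.88
position: [0.5023, 0.1574, 0.0844]
eef_rot: [[-0.142, 0.99, -0.021], [0.99, 0.142, -0.003], [-0.0, -0.022, -1.0]]
contact_force: [3.4, -1.3, 19.5]
gripper_width: 0.0112
grasp_force: 62.6
```

```bash
python3 -c "
from h import *
st();print(monitor.sense()['torque'])"
```

```text
tcp box [-4.70e+00  3.00e-02  8.44e+01] lip [-77.42  -0.09  51.96] front [64.55  0.14 48.9 ] handle [-4.88e+00  3.00e-02  7.64e+01] pitch -1.24 roll -0.00 yaw 8.14
F box 3.2 -1.8 19.5 t 12.875 w 0.011213634736546811 62.57372975349426
[-0.06102788 -1.8435247  -0.01400058]
```

Request:
{"fn": "carry_out", "kwargs": {
  "increments": "0.012 -0.08 0 0 0 0.015 -1;0 0 0 0 0 0.01 -1;0 0 0 0 0 0 -1"
}}

```text
clock: 13.25
position: [0.5024, 0.1574, 0.0844]
eef_rot: [[-0.142, 0.99, -0.015], [0.99, 0.142, -0.002], [0.0, -0.015, -1.0]]
contact_force: [9.5, -0.6, 5.6]
gripper_width: 0.0111
grasp_force: 60.2
```

```bash
python3 -c "
from h import *
st();print(monitor.sense()['torque'])"
```

```text
tcp box [-4.660e+00  5.000e-02  8.442e+01] lip [-7.717e+01 -7.000e-02  5.153e+01] front [64.81  0.17 49.36] handle [-4.780e+00  5.000e-02  7.642e+01] pitch -0.88 roll 0.00 yaw 8.14
F box 9.3 -1.9 5.6 t 13.25 w 0.011112885600617833 60.195826292037964
[ 7.20748893e-02 -2.19448617e+00  7.89589896e-04]
```

Request:
{"fn": "carry_out", "kwargs": {
  "increments": "0 0 0 0 0 0 -0.6;0 0 0 0 0 0 -0.3;0 0 0 0 0 0 0;0 0 0 0 0 0 0;0 0 0 0 0 0 0"
}}

```text
clock: 13.88
position: [0.4993, 0.1571, 0.0829]
eef_rot: [[-0.142, 0.99, -0.024], [0.99, 0.142, -0.003], [-0.0, -0.024, -1.0]]
contact_force: [-0.9, -0.1, 0.1]
gripper_width: 0.0429
grasp_force: 0.0
```

Request:
{"fn": "carry_out", "kwargs": {
  "increments": "0 0 0 0.1 0.014 0 0;0 0 0 0 0 0.3 0;0 0 0 0 0 0.6 0;0 0 0 0 0 1 0;0 0 0 0 0 1 0"
}}

```text
clock: 14.5
position: [0.5036, 0.1576, 0.201]
eef_rot: [[-0.142, 0.99, -0.023], [0.99, 0.142, -0.003], [-0.0, -0.023, -1.0]]
contact_force: [-0.1, 0.3, -0.3]
gripper_width: 0.0428
grasp_force: 0.0
```

Request:
{"fn": "carry_out", "kwargs": {
  "increments": "0 0 0 0 -0.8 0.8 0;0 0 0 0 -0.8 0.8 0;0 0 0 0 -0.8 0 0;0 0 0 0 0 0 0;0 0 0 0 0 0 0"
}}

```text
clock: 15.12
position: [0.5036, 0.062, 0.2633]
eef_rot: [[-0.141, 0.99, -0.022], [0.99, 0.141, -0.003], [0.0, -0.023, -1.0]]
contact_force: [-0.1, 0.6, -0.1]
gripper_width: 0.0426
grasp_force: 0.0
```

Run:
```python
from h import *
st()
w=snap('wrist','w7.png');a=snap('scene');b=snap('side')
A=cv2.resize(a[0][140:250,250:360],(300,300),interpolation=cv2.INTER_CUBIC)
B=cv2.resize(b[0][140:215,195:295],(300,225),interpolation=cv2.INTER_CUBIC)
W=cv2.resize(w[0][:260],(500,254))
W=cv2.resize(w[0],(500,375))
L=np.vstack([A,B])
W=cv2.copyMakeBorder(W,0,150,0,0,0)
cv2.imwrite('pics/c7.png',np.hstack([L,W]))
```

```text
tcp box [-16.78 -94.58 263.33] lip [-89.54 -94.68 230.97] front [ 52.43 -94.48 227.75] handle [-16.97 -94.58 255.33] pitch -1.30 roll 0.01 yaw 8.13
F box -0.0 0.6 -0.1 t 15.125 w 0.04259656966076201 0.0
```

View pics/c7.png

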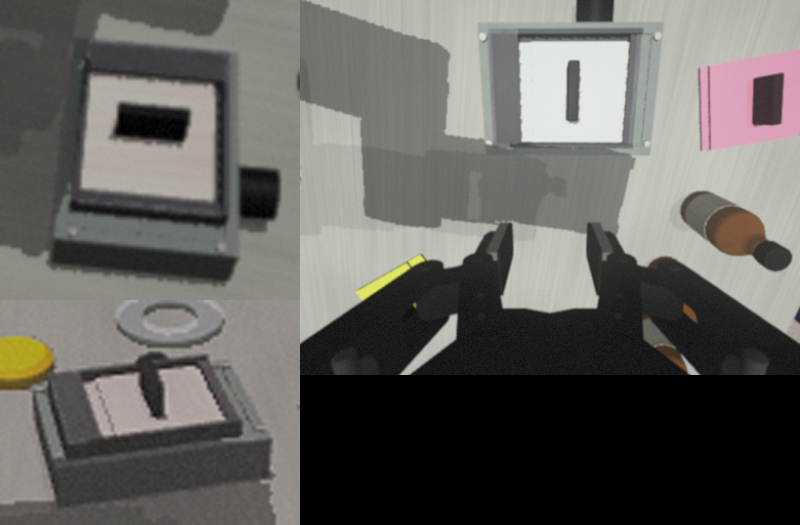

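Run:
```python
from h import *
w=snap('wrist')
y=np.radians(8.05);A=np.array([[np.cos(y),np.sin(y)],[-np.sin(y),np.cos(y)]])
f=lambda uv,z:print(np.round(1000*(A@(ray(w,np.array(uv)*1.024,z)[:,:2]-[.507,.158]).T).T,1))
f([[273,61],[273,122]],.094); f([[182,37],[357,36],[348,143],[189,142]],.046)
f([[220,42],[222,143],[329,42],[326,143]],.058)
```

```text
[[  2.1  27.3]
 [  3.6 -31.7]]
[[-100.    61.5]
 [  99.    61.6]
 [ 100.9  -58.1]
 [ -99.2  -57.6]]
[[-55.   53.3]
 [-55.7 -57.5]
 [ 65.1  52.7]
 [ 70.4 -57. ]]
```

```bash
python3 -c "
from h import *
print(ctrl.finish_job())"
```

```text
the job is handed in; nothing more can be done
None
```

The job is handed in. The last image check put the cover in the box with its handle about 3 mm forward of the box centre and 2 mm to the side, its front edge apparently under the catch, and the gripper clear. No verdict came back from the judge.

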